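Unlock the sticky tool-box lock and hold it turned

TASK

Take the key with the rectangular bow out of the grey key block and slide it fully home, collar down on the lock face, into the lock on the lid of the grey steel tool box: its pins stick, so wiggle it past them as needed and do not force it. Then turn the key a quarter turn clockwise (seen from above) against the lock's spring, so that the bolt draws in, and finish while still holding the key turned. Leave the round-bowed key in the block and do not disturb the puck, the tape roll and the jig.

Things in the scene. Friction and masses are not known exactly. Their poses are not given: they have to be found in the camera images.
- square_key: The key to use: steel, 50 g, 63 mm tall, upright in one slot of the key block. Origin at its foot, on its axis; z up, y along the width of bit and bow, x across their thickness; the same after half a turn. Bit 16 mm wide, 5 mm thick, z 0 to 14, foot rounded (2.5 mm radius about y); shank 5 mm diameter; collar 16 mm diameter, z 26 to 30; bow z 33 to 63 mm.
- square_bow (a point): Centre of its bow, a rectangular plate 30 mm wide (y), 8 mm thick (x), 30 mm tall; 48 mm above the key's foot, axes as the key's. Grip the two flat faces here from above, closing along x.
- round_bow (a point): Centre of the bow of the other key, which stays in the block: the same build, but a round disc bow of 32 mm diameter, 8 mm thick, and a 20 mm wide bit that does not fit the lock.
- key_block: Grey plastic block, 58 x 132 x 30 mm (x, y, z), fixed; origin at the centre of its underside. Its two slots, 6.4 (x) by 21.6 mm (y), 28 mm deep, lie 36 mm either side of the centre along y. Each key stands in one (which one varies), collar on the block's top, foot 4 mm above the bench, axes parallel to the block's within 0.1 rad. Keys lift straight out.
- lock_box: Grey steel tool box, 112 x 156 mm (x, y), lid top at 64 mm, fixed; origin at the centre of its underside, z up; its front, where the bolt sticks out, faces -x. The lock is in the middle of the lid.
- lock_mouth (a point): Centre of the keyway on the square steel lock face (36 x 36 mm, its top 66 mm above the bench), axes as the tool box's. The keyway is a slot 6.6 mm (x) by 17.6 mm (y) through the fixed face, 10 mm thick, with a 3 mm chamfer at its mouth. The key enters upright from above, bit along y, either way round.
- lock_home (a point): Where the key's foot is when fully home, 26 mm below the lock face (collar on the face). On the way two sticky sprung pins, met about 13 and 8 mm short of home, each give way to 15 to 25 N of straight push; 1 mm to and fro along x helps. Only within 2 mm of home is the bit below the fixed face and free to turn; while turned it cannot be pulled out.
- lock_plug (a joint): Turn of the plug under the lock face: 0 at rest, grows clockwise seen from above to a stop at 1.57 rad. A spring turns it back when let go (0.015 N m at 0, 0.06 N m at the stop). The key has up to 0.1 rad of play in the plug's slot before the plug follows. The plug draws the bolt in, 6 mm per rad.
- puck: Bystander: black round unit with white cap, 54 mm diameter, 44 mm tall; origin under its centre.
- tape: Bystander: brown roll of tape lying flat, 71 x 68 x 24 mm; origin under its centre.
- jig: Bystander: black block with a round pocket, 62 x 80 x 28 mm; origin under its centre.

How it is judged:
On the way, in this order (a step that is already met when the one before it is completed fails the run):
1. the rectangular-bowed key is drawn clear of the key block (height (world z) of square_key above 0.036 m and contact force between square_key and the fingers above 1 N), for 0.1 s.
2. that key is fully home in the lock, upright and not yet turned (z of square_key in the frame of lock_mouth below -0.0235 m and horizontal distance between square_key and lock_mouth below 0.004 m and angle between square_key's own z axis and vertical below 0.12 rad and value of joint lock_plug below 0.5 rad), for 0.1 s.
At the end, for the whole second after the job is handed in: Plug held still at 1.25 rad or more; the rectangular-bowed key within 3.5 mm of fully home, within 0.15 rad of upright and 4 mm of the keyway centre, still gripped; the round-bowed key in the block (moved under 12 mm); puck, tape and jig moved under 20 mm (value of joint lock_plug above 1.25 rad and z of square_key in the frame of lock_mouth below -0.0225 m and horizontal distance between square_key and lock_mouth below 0.004 m and angle between square_key's own z axis and vertical below 0.15 rad and contact force between square_key and the fingers above 1 N and angular speed of square_key below 0.3 rad/s and distance of round_bow from where it was at the start of the episode below 0.012 m and distance of each of puck, tape, jig from where it was at the start of the episode below 0.02 m); the arm keeps its last pose, push and grip.
It fails at once if the round-bowed key is taken out of the block (distance of round_bow from where it was at the start of the episode above 0.02 m).
It fails at once if a bystander is knocked away (distance of any of puck, tape, jig from where it was at the start of the episode above 0.04 m).
It fails at once if the key is forced: pressed against the tool box or its lock with over 60 N (contact force between square_key and lock_box above 60 N).
It also fails if it takes over 42 s, if anything falls off the work surface, if the arm or the gripper's body presses on something with over 40 N, if the wrist force passes 120 N, or if a joint passes its speed limit or range.

ROBOT

A 7-joint arm with a two-finger parallel gripper is mounted at the origin on a cart in front of the work surface, level with it; the furniture and walls round the work are solid. World frame = base frame: x ahead of the robot, y to its left, z up, the work surface at z = 0. Lengths are in m, angles in rad, forces in N, time in s.
With the tool pointing down it reaches from about 0.425 to 0.875 m from the base axis. Payload 4.7 kg.
Tool frame: the origin (TCP) lies on the centre line of the jaws, within the pads' length; the fingertips stand 8 mm ahead of it and the grasp point (between the pads) lies 11 mm behind it; z points along the fingers, y is the direction in which the jaws open and shut (so a half turn about z gives the same grasp; the last joint's range is limited). The gripper opens to 87 mm and grips with 3 to 60 N. Pads are 19 mm wide; open, the fingers measure 117 mm over their backs; the gripper's body (75 mm by 190 mm) begins 51 mm behind the grasp point.
Start: joints at [1.167, 0.321, -0.07, 1.45, 0.023, 1.371, -0.057], TCP at [0.264, -0.594, 0.231] pointing down, gripper open.
Joint ranges: [-2.86, 2.86], [-0.3, 2.09], [-1.38, 1.24], [0.06, 2.45], [-1.56, 4.7], [0.09, 2.05], [-2.69, 2.69]. Speed limits (rad/s): [2.57, 2.57, 3.14, 3.14, 3.14, 3.14, 3.14].

INTERFACE

Orientations are given as a rotation vector (axis times angle).
In Python, from bench import ctrl, cams, workorder gives the robot as it stands. The module is installed in compiled form; this text tells all that it offers.
- The arm moves only by the tool carry_out, never from a script. Its argument "rows" is a list of rows, each an object with "offset": the shift along the tool's x, y, z in m, a list of three; "rot": the turn, a rotation vector about the tool's x, y, z in degrees, a list of three; "gripper": the opening, from 0 (shut) to 1 (fully open). In form: [{"offset": [dx, dy, dz], "rot": [rx, ry, rz], "gripper": gripper}, ...]. A call has 1 to 10 rows; each row shifts and turns the commanded pose from where the row before left it, along the tool's axes as they then stand; what a row does not reach is not made up. A row lasts 1/8 s, in which the tool goes at most 62.5 mm and 10.7 degrees, less where a joint would pass 70% of its speed; a pose out of reach is approached as far as the arm can. A call is refused whole if a number of a shift passes 0.0625 or a number of a turn 10.7, either way. A call with a gripper value outside its range is refused whole. The fingers move at their own pace and stop on an object; "grip_force" is the grip in N (left out, the last holds). Time passes only in rows, so rows that do not move let the fingers close. It gives the time, the measured TCP pose, the force and the opening at its end, in the units of the state.
- ctrl.get_state(): the state, without advancing time (a new reading comes with each control period).
- cams.get_image(name): name is "scene" or "top" or "wrist"; returns a dict with "img" (480x640x3 uint8, red, green, blue), "vfov" (degrees; the focal length in pixels is half the picture's height over the tangent of half this angle, whatever the lens; pixels are square), "cx", "cy" (the principal point, pixels), "R" (3x3) and "t" (3): a world point X has camera coordinates R X + t. Camera axes: x right, y down, z forward; pixel columns grow to the right and rows downward; lengths in m; the calibration is good to about 2 mm. A picture is of the moment at which its call begins. There is no depth.
- workorder.close_job(): hands the job in, once; it reports no verdict.
The state is a dict: "time": time; "joint_positions": joint angles; "qd": joint speeds; "joint_torque": joint torques, N m; "position": TCP position; "tool_rot": TCP orientation; "ft_force": force on the tool from outside, world axes, zero at the start; "torque": the same for the moment, N m; "grip_width": opening from 0.0 (shut) to 1.0 (fully open).
Only numpy, scipy, OpenCV 4.12 (cv2) and the standard library are available. Lean on these libraries where they do the work, as an engineer would, in place of code of your own. Each camera call takes 0.05 s, during which the arm holds its last target.

## Working session

There is one attempt and no reset: what is moved stays moved. The work goes in short steps, Python scripts to look and compute and a tool call to move; the robot and the scene stay as the last step left them, time stands still between calls to the robot, and variables do not carry over. Pictures are saved under pics/ and viewed, and the job is handed in when it is done.

Besides the shell and the picture viewer there is one more tool, called after "Request:" by a JSON object that holds its "name" and its "arguments". carry_out: Moves the arm, as the interface text tells. Its arguments: {"type":"object","properties":{"rows":{"type":"array"},"grip_force":{"type":"number"}},"required":["rows"]}

```bash
mkdir -p pics
python3 - <<'E'
from bench import ctrl,cams
import cv2,numpy as np
s=ctrl.get_state()
for k,v in s.items(): print(k,np.round(v,4))
for n in ["scene","top","wrist"]:
    d=cams.get_image(n); cv2.imwrite(f"pics/{n}0.png",d["img"][:,:,::-1])
    print(n,d["vfov"],d["cx"],d["cy"],np.round(d["R"],4).tolist(),np.round(d["t"],4), "C",np.round(-d["R"].T@d["t"],3), [k for k in d])
E
```

```text
time 0.0
joint_positions [ 1.1671  0.3218 -0.0701  1.4517  0.0226  1.3708 -0.0569]
qd [-0.0006 -0.0003  0.0002  0.0002 -0.0019  0.0007 -0.0011]
joint_torque [-3.00000e-04 -4.91292e+01 -4.04300e-01 -3.12525e+01 -6.41000e-02
  4.37000e-02  2.00000e-04]
position [ 0.2635 -0.5936  0.2295]
tool_rot [-3.0715e+00 -6.5120e-01  8.0000e-04]
ft_force [-0.4927  0.6684  0.3365]
torque [ 0.0272 -0.0055 -0.0435]
grip_width 1.0003
scene 57.13591235433259 312.3243921069676 239.36448834126273 [[-0.6193, -0.7851, -0.009], [-0.464, 0.3752, -0.8024], [0.6334, -0.4927, -0.5967]] [0.3302 0.3339 0.6513] C [-0.053  0.455  0.66 ] ['img', 'vfov', 'cx', 'cy', 'R', 't']
top 47.639380596858466 319.95674314115615 250.62123970465132 [[0.0256, -0.9997, 0.0038], [-0.9821, -0.0259, -0.1865], [0.1865, 0.001, -0.9824]] [-0.0585  0.6123  1.1251] C [ 0.393 -0.044  1.22 ] ['img', 'vfov', 'cx', 'cy', 'R', 't']
wrist 67.69216584086278 319.30997925965573 240.31495954923318 [[0.4056, -0.914, -0.0018], [-0.8764, -0.3895, 0.2834], [-0.2597, -0.1133, -0.959]] [-0.6484 -0.0342  0.3905] C [ 0.334 -0.562  0.383] ['img', 'vfov', 'cx', 'cy', 'R', 't']
```

View pics/scene0.png

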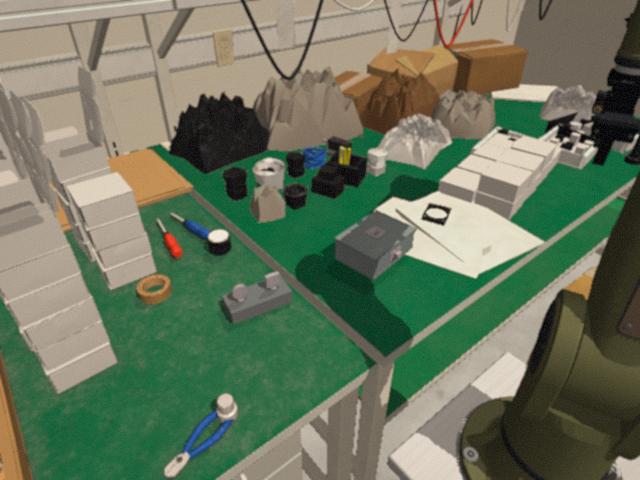

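View pics/top0.png

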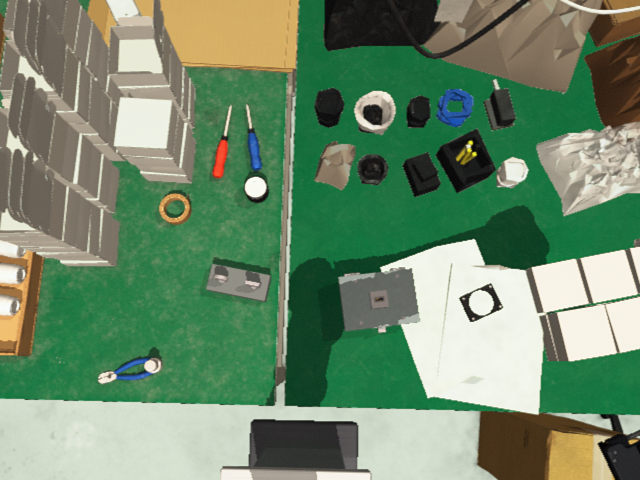

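View pics/wrist0.png

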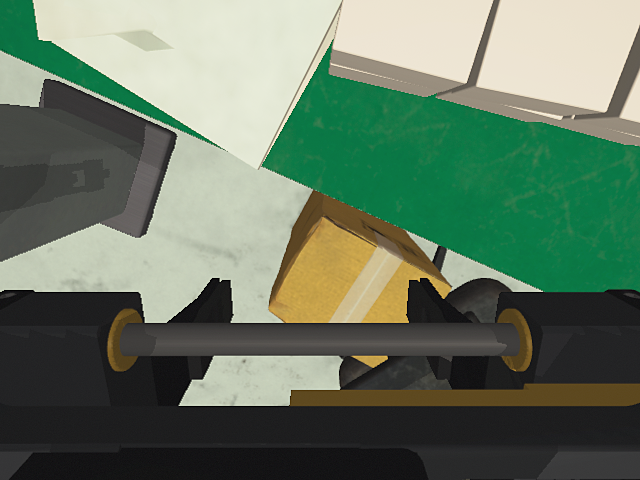

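The scene view shows the key block at about (258,298) with both bows standing up, and the tool box at (375,243). In the top view the block is at about (238,281), the lock at (379,299), the puck at (256,187) and the tape at (175,208). Next I'll enlarge both areas.

Run:
```python
import cv2,numpy as np
s=cv2.imread("pics/scene0.png");t=cv2.imread("pics/top0.png")
a=cv2.resize(s[260:330,210:300],(400,311),interpolation=cv2.INTER_CUBIC)
b=cv2.resize(s[205:285,325:425],(400,320),interpolation=cv2.INTER_CUBIC)
c=cv2.resize(t[250:310,195:280],(400,282),interpolation=cv2.INTER_CUBIC)
d=cv2.resize(t[260:340,330:430],(400,320),interpolation=cv2.INTER_CUBIC)
W=np.zeros((600,800,3),np.uint8)
for im,x,y in((a,0,0),(b,400,0)): W[y:y+280,x:x+400]=im[:280]
for im,x,y in((c,0,300),(d,400,300)): W[y:y+min(300,len(im)),x:x+400]=im[:300]
cv2.imwrite("pics/crop0.png",W)
```

```text
(no output)
```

View pics/crop0.png

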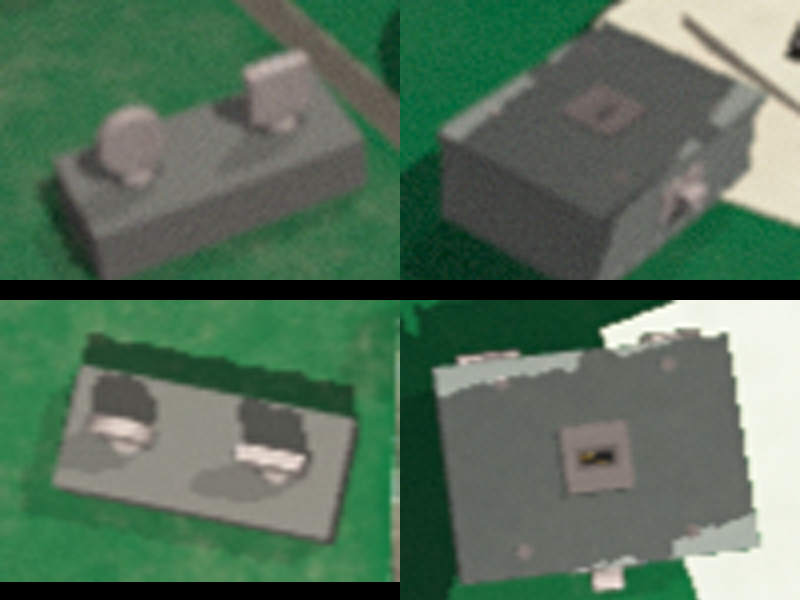

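The upper left crop settles it: the rectangular-bowed key is the one nearer the seam, at about top-view (252,282), and the round one is at (221,277). Next I'll measure the block, lid, lock face and bow.

```bash
cat > h.py <<'E'
import cv2,numpy as np
from bench import ctrl,cams
def K(d):
    f=240/np.tan(np.radians(d["vfov"]/2)); return f
def ray(d,uv):
    f=K(d); v=np.array([(uv[0]-d["cx"])/f,(uv[1]-d["cy"])/f,1]); R=np.array(d["R"]);t=np.array(d["t"])
    return -R.T@t, R.T@v
def onz(d,uv,z):
    C,v=ray(d,uv); return C+v*(z-C[2])/v[2]
def proj(d,X):
    c=np.array(d["R"])@np.array(X)+d["t"]; f=K(d); return np.array([d["cx"]+f*c[0]/c[2],d["cy"]+f*c[1]/c[2]])
def tri(rs):
    A=np.zeros((3,3));b=np.zeros(3)
    for C,v in rs:
        v=v/np.linalg.norm(v);P=np.eye(3)-np.outer(v,v);A+=P;b+=P@C
    X=np.linalg.solve(A,b); return X,[np.linalg.norm((np.eye(3)-np.outer(v,v)/(v@v))@(X-C))*1000 for C,v in rs]
E
python3 - <<'E'
from h import *
d=cams.get_image("top");im=d["img"]
hsv=cv2.cvtColor(im,cv2.COLOR_RGB2HSV)
print([hsv[y,x].tolist() for x,y in[(238,275),(220,290),(350,310),(372,292),(300,250)]])
def quad(x0,x1,y0,y1,z,cond,nm):
    m=np.zeros(im.shape[:2],np.uint8); m[y0:y1,x0:x1]=cond[y0:y1,x0:x1]
    m=cv2.morphologyEx(m,cv2.MORPH_CLOSE,np.ones((3,3)))
    cs,_=cv2.findContours(m,cv2.RETR_EXTERNAL,cv2.CHAIN_APPROX_NONE)
    c=max(cs,key=cv2.contourArea)
    P=np.array([onz(d,p[0],z)[:2] for p in c],np.float32)*1000
    r=cv2.minAreaRect(P); print(nm,cv2.contourArea(c),cv2.boundingRect(c),r)
    return m
S=hsv[:,:,1];V=hsv[:,:,2]
m1=quad(195,280,250,310,.03,((S<60)).astype(np.uint8)*255,"block")
m2=quad(330,422,262,332,.064,((S<60)&(V>50)&(V<150)).astype(np.uint8)*255,"lid")
A=im.astype(int)
m3=quad(362,398,283,316,.066,((A[:,:,0]-A[:,:,1]>4)).astype(np.uint8)*255,"face")
cv2.imwrite("pics/m.png",cv2.resize((m1|m2|m3)[240:340,190:430],(720,300),interpolation=0))
E
```

```text
[[23, 21, 146], [25, 21, 148], [50, 15, 103], [11, 30, 135], [72, 191, 119]]
block 1578.0 (206, 264, 65, 38) ((543.3310546875, 135.97781372070312), (135.1058807373047, 60.149452209472656), 80.21552276611328)
lid 3654.5 (338, 267, 81, 64) ((511.5168762207031, -169.07391357421875), (125.82551574707031, 160.2779998779297), 8.37575626373291)
face 252.0 (370, 290, 18, 19) ((511.16705322265625, -170.31631469726562), (35.52772521972656, 36.817623138427734), 8.578144073486328)
```

View pics/m.png

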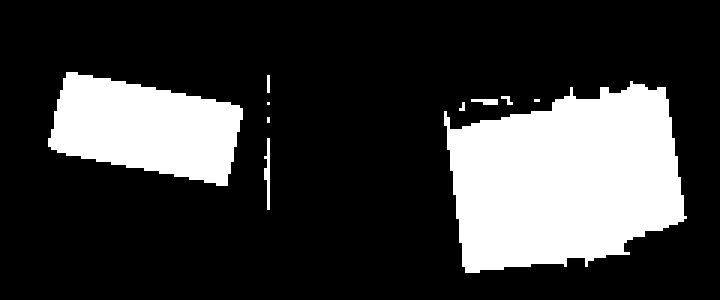

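The block fits well: 135x60 measured against 132x58, yaw -9.8°. The face measures 35.5x36.8 with yaw 8.5°, which gives the lock at (0.511,-0.170). The square key should be near (0.537,0.1005). I'll plan the hover.

```bash
cat >> h.py <<'E'
from scipy.spatial.transform import Rotation as Ro
def ideal(az): # tool down, tool y at azimuth az (deg)
    a=np.radians(az); y=np.array([np.cos(a),np.sin(a),0]); z=np.array([0,0,-1.]); return np.c_[np.cross(y,z),y,z]
def toolyaz(R): return np.degrees(np.arctan2(R[1,1],R[0,1]))
def plan(P,az,s=None):
    s=s or ctrl.get_state(); R=Ro.from_rotvec(s["tool_rot"]).as_matrix(); p=np.array(s["position"])
    Rt=ideal(az)
    print("tool-frame shift mm",np.round(R.T@(np.array(P)-p)*1000,1),"rot deg",np.round(np.degrees(Ro.from_matrix(R.T@Rt).as_rotvec()),2),"az",round(toolyaz(R),2), "shift after turn",np.round(Rt.T@(np.array(P)-p)*1000,1))
E
python3 - <<'E'
from h import *
plan([.537,.1005,.2],-9.8)
E
```

```text
tool-frame shift mm [ 531.6 -523.6   30.5] rot deg [-6.000e-02 -3.000e-02 -5.626e+01] az -66.06 shift after turn [730.7 151.3  29.9]
```

Request:
{"name": "carry_out", "arguments": {"rows": [{"offset": [0.04, -0.04, 0.002], "rot": [0, 0, 0], "gripper": 1}, {"offset": [0.04, -0.04, 0.002], "rot": [0, 0, 0], "gripper": 1}, {"offset": [0.04, -0.04, 0.002], "rot": [0, 0, 0], "gripper": 1}, {"offset": [0.04, -0.04, 0.002], "rot": [0, 0, 0], "gripper": 1}, {"offset": [0.04, -0.04, 0.002], "rot": [0, 0, 0], "gripper": 1}, {"offset": [0.04, -0.04, 0.002], "rot": [0, 0, 0], "gripper": 1}, {"offset": [0.04, -0.04, 0.002], "rot": [0, 0, 0], "gripper": 1}, {"offset": [0.04, -0.04, 0.002], "rot": [0, 0, 0], "gripper": 1}, {"offset": [0.04, -0.04, 0.002], "rot": [0, 0, 0], "gripper": 1}, {"offset": [0.04, -0.04, 0.002], "rot": [0, 0, 0], "gripper": 1}]}}

```text
time: 1.45
position: [0.4674, -0.0645, 0.2107]
tool_rot: [3.073, 0.651, 0.001]
ft_force: [1.6, -0.2, -0.5]
grip_width: 1.0
```

Request:
{"name": "carry_out", "arguments": {"rows": [{"offset": [0.044, -0.041, 0.003], "rot": [0, 0, 0], "gripper": 1}, {"offset": [0.044, -0.041, 0.003], "rot": [0, 0, 0], "gripper": 1}, {"offset": [0.044, -0.041, 0.003], "rot": [0, 0, 0], "gripper": 1}, {"offset": [0, 0, 0], "rot": [0, 0, -9.4], "gripper": 1}, {"offset": [0, 0, 0], "rot": [0, 0, -9.4], "gripper": 1}, {"offset": [0, 0, 0], "rot": [0, 0, -9.4], "gripper": 1}, {"offset": [0, 0, 0], "rot": [0, 0, -9.4], "gripper": 1}, {"offset": [0, 0, 0], "rot": [0, 0, -9.4], "gripper": 1}, {"offset": [0, 0, 0], "rot": [0, 0, -9.4], "gripper": 1}, {"offset": [0, 0, 0], "rot": [0, 0, 0], "gripper": 1}]}}

```text
time: 2.7
position: [0.5376, 0.0996, 0.2014]
tool_rot: [-2.402, -2.024, 0.0]
ft_force: [0.2, 0.6, 0.8]
grip_width: 1.0
```

Run:
```python
from h import *
s=ctrl.get_state(); print(s["time"],np.round(s["position"],4),np.round(s["joint_positions"],2),np.round(s["ft_force"],1))
plan([.537,.1005,.2],-9.8,s)
d=cams.get_image("wrist"); cv2.imwrite("pics/w1.png",d["img"][:,:,::-1])
print(proj(d,[.537,.1005,.052]),proj(d,[.537,.1005,.067]))
```

```text
2.7 [0.5376 0.0996 0.2014] [ 0.53  0.2  -0.85  1.73  0.16  1.29 -0.52] [0.2 0.6 0.8]
tool-frame shift mm [ 0.7 -0.8  1.4] rot deg [-0.02  0.01  0.03] az -9.77 shift after turn [ 0.7 -0.8  1.4]
[319.01508315 227.34439053] [318.98609825 231.81713406]
```

View pics/w1.png

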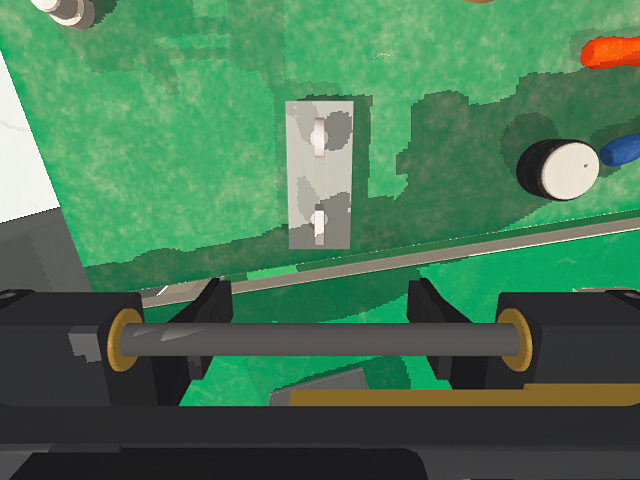

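The wrist view shows the block upright and centred at about (319,175). The square bow is at (319,224) and the round one at (319,137). The key projects where I predicted, (319,227-232). Now I'll refine its position and yaw.

Run:
```python
from h import *
d=cams.get_image("wrist"); im=d["img"]
c=im[190:260,280:360]; cv2.imwrite("pics/w1c.png",cv2.resize(c,(800,700)[:1]+(600,),interpolation=cv2.INTER_NEAREST)[:,:,::-1])
g=im.min(2)
for r in range(204,248,4): print(r,g[r,306:334].tolist())
```

```text
204 [165, 165, 164, 166, 164, 164, 165, 166, 163, 125, 89, 90, 92, 94, 96, 99, 100, 109, 124, 123, 123, 123, 121, 121, 121, 121, 122, 121]
208 [163, 163, 164, 164, 163, 163, 164, 166, 163, 100, 98, 100, 100, 99, 100, 100, 101, 104, 119, 122, 122, 122, 121, 122, 122, 122, 122, 124]
212 [163, 163, 163, 163, 164, 163, 157, 133, 149, 240, 235, 231, 235, 237, 237, 238, 238, 205, 99, 111, 122, 124, 124, 123, 123, 123, 124, 123]
216 [163, 163, 163, 161, 164, 197, 226, 217, 201, 240, 236, 233, 232, 232, 231, 229, 230, 194, 135, 169, 171, 137, 120, 123, 123, 123, 124, 124]
220 [165, 162, 162, 160, 174, 214, 152, 218, 199, 238, 235, 233, 235, 237, 237, 236, 235, 201, 133, 169, 170, 148, 120, 123, 123, 123, 124, 124]
224 [113, 115, 115, 94, 96, 91, 98, 138, 144, 245, 240, 237, 236, 237, 235, 235, 235, 206, 133, 149, 118, 122, 122, 123, 123, 123, 123, 123]
228 [121, 122, 122, 123, 124, 121, 99, 88, 137, 247, 240, 235, 234, 235, 235, 237, 240, 210, 95, 121, 121, 122, 121, 121, 122, 121, 122, 121]
232 [120, 120, 121, 121, 120, 120, 119, 112, 141, 246, 241, 238, 237, 238, 233, 240, 241, 203, 97, 121, 122, 121, 122, 121, 122, 122, 121, 122]
236 [121, 119, 120, 121, 121, 119, 120, 111, 138, 242, 154, 158, 163, 161, 162, 165, 170, 157, 103, 122, 121, 123, 122, 122, 121, 121, 122, 121]
240 [120, 120, 120, 120, 120, 121, 120, 118, 113, 159, 161, 159, 162, 167, 168, 171, 173, 157, 102, 122, 122, 122, 122, 123, 121, 122, 122, 121]
244 [120, 120, 119, 120, 120, 121, 122, 121, 126, 151, 154, 155, 160, 164, 164, 165, 166, 164, 95, 122, 122, 123, 121, 121, 122, 122, 121, 122]
```

View pics/w1c.png

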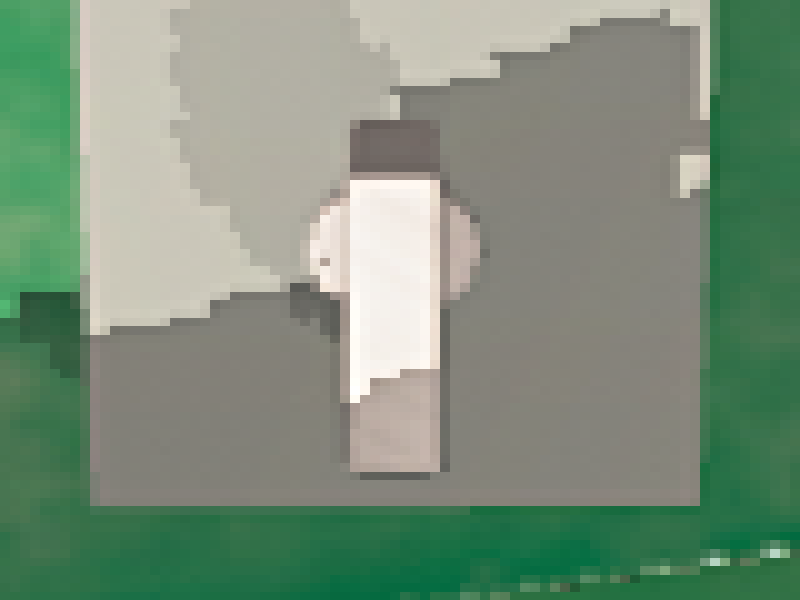

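The square bow's top face spans u 314.7–323.7 and v 211–245. Its 9x34 px fits 8x30 mm at z=0.067, and its yaw relative to the tool is about 0.

Run:
```python
from h import *
d=cams.get_image("wrist")
X=onz(d,(318.9,227.7),.067); print(X, [onz(d,u,.067) for u in[(318.9,211),(318.9,244.5)]])
s=cams.get_image("scene")["img"]
d2=cams.get_image("scene"); print("scene proj of bow centre",proj(d2,[X[0],X[1],.052]))
plan([X[0],X[1],.041],-9.8)
```

```text
[0.53762846 0.10396428 0.067     ] [array([0.54004667, 0.11786799, 0.067     ]), array([0.53512833, 0.08958954, 0.067     ])]
scene proj of bow centre [271.22790308 278.97565743]
tool-frame shift mm [  4.2  -0.8 160.5] rot deg [0.   0.01 0.05] az -9.75 shift after turn [  4.2  -0.8 160.5]
```

Request:
{"name": "carry_out", "arguments": {"rows": [{"offset": [0.003, -0.001, 0.05], "rot": [0, 0, 0], "gripper": 1}, {"offset": [0, 0, 0.05], "rot": [0, 0, 0], "gripper": 0.6}, {"offset": [0, 0, 0.04], "rot": [0, 0, 0], "gripper": 0.4}, {"offset": [0, 0, 0.014], "rot": [0, 0, 0], "gripper": 0.4}, {"offset": [0, 0, 0], "rot": [0, 0, 0], "gripper": 0.3}], "grip_force": 15}}

```text
time: 3.58
position: [0.5372, 0.103, 0.0474]
tool_rot: [-2.4, -2.026, 0.001]
ft_force: [0.6, 0.5, 0.4]
grip_width: 0.629
```

Run:
```python
from h import *
s=ctrl.get_state(); print(s["time"],np.round(s["position"],4),s["grip_width"],np.round(s["ft_force"],1))
plan([.5376,.1030,.047],-9.8,s)
d=cams.get_image("wrist"); cv2.imwrite("pics/w2.png",d["img"][:,:,::-1])
```

```text
3.575 [0.5372 0.103  0.0474] 0.6288530597259773 [0.6 0.5 0.4]
tool-frame shift mm [0.  0.4 0.4] rot deg [-0.05 -0.    0.12] az -9.68 shift after turn [0.1 0.4 0.4]
```

View pics/w2.png

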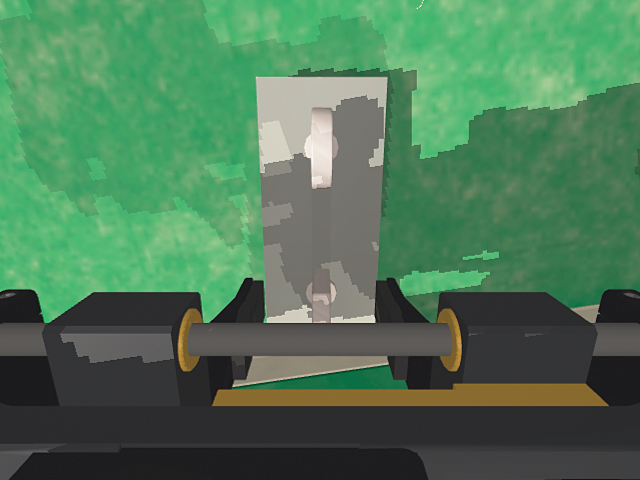

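The bow at (321,290) sits midway between the pads at about (250,395), so I can close.

Request:
{"name": "carry_out", "arguments": {"rows": [{"offset": [0, 0, 0], "rot": [0, 0, 0], "gripper": 0}, {"offset": [0, 0, 0], "rot": [0, 0, 0], "gripper": 0}, {"offset": [0, 0, 0], "rot": [0, 0, 0], "gripper": 0}, {"offset": [0, 0, 0], "rot": [0, 0, 0], "gripper": 0}, {"offset": [0, 0, 0], "rot": [0, 0, 0], "gripper": 0}, {"offset": [0, 0, 0], "rot": [0, 0, 0], "gripper": 0}], "grip_force": 50}}

```text
time: 4.38
position: [0.5374, 0.1028, 0.0477]
tool_rot: [2.4, 2.026, -0.0]
ft_force: [0.4, -0.0, 0.8]
grip_width: 0.085
```

Request:
{"name": "carry_out", "arguments": {"rows": [{"offset": [0, 0, -0.01], "rot": [0, 0, 0], "gripper": 0}, {"offset": [0, 0, -0.02], "rot": [0, 0, 0], "gripper": 0}, {"offset": [0, 0, -0.03], "rot": [0, 0, 0], "gripper": 0}, {"offset": [0, 0, -0.04], "rot": [0, 0, 0], "gripper": 0}, {"offset": [0, 0, 0], "rot": [0, 0, 0], "gripper": 0}]}}

```text
time: 5.0
position: [0.5393, 0.104, 0.152]
tool_rot: [2.397, 2.024, 0.008]
ft_force: [0.3, 0.2, -0.9]
grip_width: 0.09
```

Run:
```python
from h import *
s=ctrl.get_state(); print(s["time"],np.round(s["position"],4),s["grip_width"],np.round(s["ft_force"],1))
R=Ro.from_rotvec(s["tool_rot"]).as_matrix();p=np.array(s["position"])
for n in("wrist","scene","top"):
    d=cams.get_image(n); cv2.imwrite(f"pics/{n}3.png",d["img"][:,:,::-1])
    # expected key: axis on TCP; bow top 19.5 beyond, foot
    for zz in(.0435,.0135,-.0195): print(n,zz,proj(d,p+R@np.array([0,0,zz])))
print(np.round(s["joint_positions"],2)); plan([.511,-.170,.148],8.5,s)
```

```text
5.0 [0.5393 0.104  0.152 ] 0.08970047040184707 [ 0.3  0.2 -0.9]
wrist 0.0435 [320.00300098 273.17476557]
wrist 0.0135 [320.08269108 295.02419035]
wrist -0.0195 [320.20551123 328.69900973]
scene 0.0435 [268.82262943 257.23548761]
scene 0.0135 [267.83631276 245.30469809]
scene -0.0195 [266.70244109 231.58903802]
top 0.0435 [247.97536  279.518975]
top 0.0135 [246.08477299 277.60649681]
top -0.0195 [243.88324327 275.37947551]
[ 0.51  0.25 -0.85  1.79  0.2   1.19 -0.56]
tool-frame shift mm [-274.9   18.     3.7] rot deg [  0.37  -0.02 -18.14] az -9.64 shift after turn [-266.8  -68.5    4. ]
```

View pics/wrist3.png

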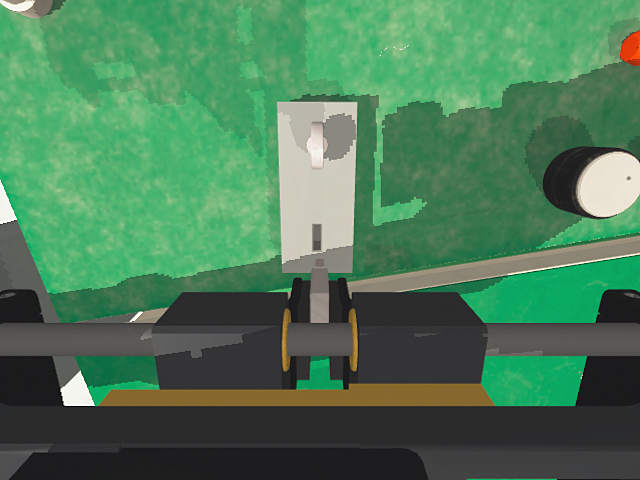

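View pics/scene3.png

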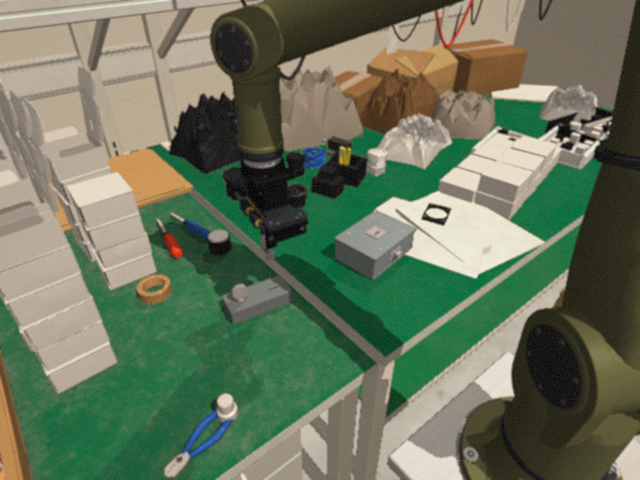

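The square key is in the jaws and its slot at (317,237) is empty. The round key is still in the block at (317,145). I'll zoom in on the held key.

Run:
```python
import cv2,numpy as np
w=cv2.imread("pics/wrist3.png");s=cv2.imread("pics/scene3.png")
a=cv2.resize(w[245:345,270:370],(500,500),interpolation=0)
b=cv2.resize(s[220:280,240:300],(300,300),interpolation=0)
W=np.zeros((500,800,3),np.uint8);W[:,:500]=a;W[:300,500:]=b;cv2.imwrite("pics/c3.png",W)
```

```text
(no output)
```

View pics/c3.png

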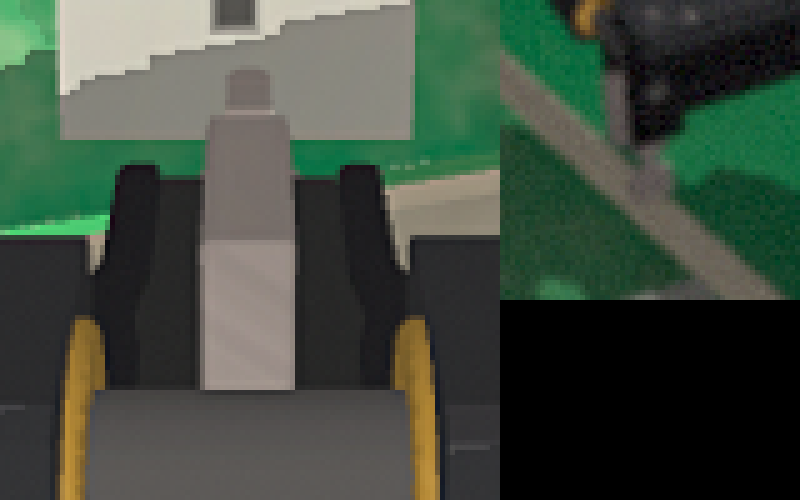

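Run:
```python
from h import *
from scipy.optimize import least_squares
s=ctrl.get_state();d=cams.get_image("wrist")
R=Ro.from_rotvec(s["tool_rot"]).as_matrix();p=np.array(s["position"])
obs=[((15,-63),(319.5,293)),((15,-33),(319.5,268)),((8,-1),(319.6,258.8))]
def f(q,full=False):
    r=[]
    for (x,z),uv in obs:
        X=p+R@(np.array([q[0]+x,q[1]+q[3]*z,q[2]+z])/1000)
        r+=list(proj(d,X)-uv)
    return np.array(r)
s1=least_squares(lambda q:f(q),[0,0,43.5,0]); print(s1.x,s1.fun)
# camera in tool frame
print("cam in tool", R.T@(-d["R"].T@d["t"]-p), (R.T@d["R"].T)[:,2])
```

```text
[ 5.11294459e-02 -2.37696467e-01  4.62132434e+01  8.49246171e-04] [-0.01635661  0.10737519  0.03781469 -0.52882781 -0.02166367  0.47436885]
cam in tool [ 0.0782817  -0.00028404 -0.15345915] [-2.82943918e-01 -5.33813254e-04  9.59136306e-01]
```

Request:
{"name": "carry_out", "arguments": {"rows": [{"offset": [0, 0, 0], "rot": [0, 0, -9], "gripper": 0}, {"offset": [0, 0, 0], "rot": [0, 0, -9], "gripper": 0}, {"offset": [-0.051, -0.0115, 0], "rot": [0, 0, 0], "gripper": 0}, {"offset": [-0.051, -0.0115, 0], "rot": [0, 0, 0], "gripper": 0}, {"offset": [-0.051, -0.0115, 0], "rot": [0, 0, 0], "gripper": 0}, {"offset": [-0.051, -0.0115, 0], "rot": [0, 0, 0], "gripper": 0}, {"offset": [-0.051, -0.0115, 0], "rot": [0, 0, 0], "gripper": 0}, {"offset": [-0.051, -0.0115, 0], "rot": [0, 0, 0], "gripper": 0}, {"offset": [0, 0, 0], "rot": [0, 0, 0], "gripper": 0}, {"offset": [0, 0, 0], "rot": [0, 0, 0], "gripper": 0}]}}

```text
time: 6.45
position: [0.5128, -0.2089, 0.1465]
tool_rot: [-2.052, -2.375, -0.001]
ft_force: [0.1, 0.8, 0.5]
grip_width: 0.086
```

Run:
```python
from h import *
s=ctrl.get_state(); print(s["time"],np.round(s["position"],4),s["grip_width"],np.round(s["ft_force"],1),np.round(s["joint_positions"],2))
plan([.511,-.170,.148],8.5,s)
d=cams.get_image("wrist"); cv2.imwrite("pics/w4.png",d["img"][:,:,::-1])
print(proj(d,[.511,-.170,.066]))
```

```text
6.45 [ 0.5128 -0.2089  0.1465] 0.08580604884712839 [0.1 0.8 0.5] [ 0.97  0.25 -0.72  1.78  0.17  1.18  0.35]
tool-frame shift mm [38.8  3.9 -1.4] rot deg [-0.08 -0.13 -0.16] az 8.34 shift after turn [38.7  4.  -1.5]
[325.64310893 197.79081177]
```

View pics/w4.png

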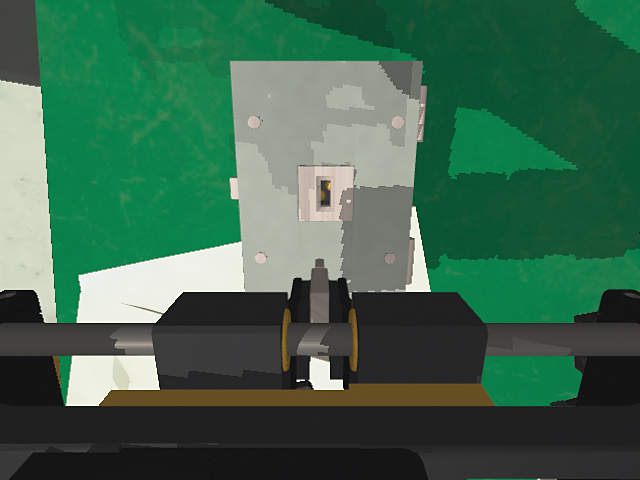

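The lock face spans u 298–354 and v 166–221, with its slot at about (325,192). The held key's foot is at (319,260). Next I'll get the exact face centre and yaw.

Run:
```python
from h import *
s=ctrl.get_state();d=cams.get_image("wrist");im=d["img"]
cv2.imwrite("pics/w4c.png",cv2.resize(im[155:230,285:365],(800,600)[0:1]+(600,),interpolation=0)[:,:,::-1])
A=im.astype(int)
for x0,x1,y0,y1 in[(288,362,155,230)]:
    m=np.zeros(im.shape[:2],np.uint8); m[y0:y1,x0:x1]=(A[:,:,0]-A[:,:,1]>6)[y0:y1,x0:x1]*255
    cs,_=cv2.findContours(m,cv2.RETR_EXTERNAL,cv2.CHAIN_APPROX_NONE); c=max(cs,key=cv2.contourArea)
    P=np.array([onz(d,q[0],.066)[:2] for q in c],np.float32)*1000
    print(cv2.boundingRect(c),cv2.minAreaRect(P))
# keyway hole: mouth outer edge & dark slot
```

```text
(297, 167, 56, 55) ((510.2746276855469, -167.3085174560547), (36.03410720825195, 35.66786575317383), 8.440896987915039)
```

View pics/w4c.png

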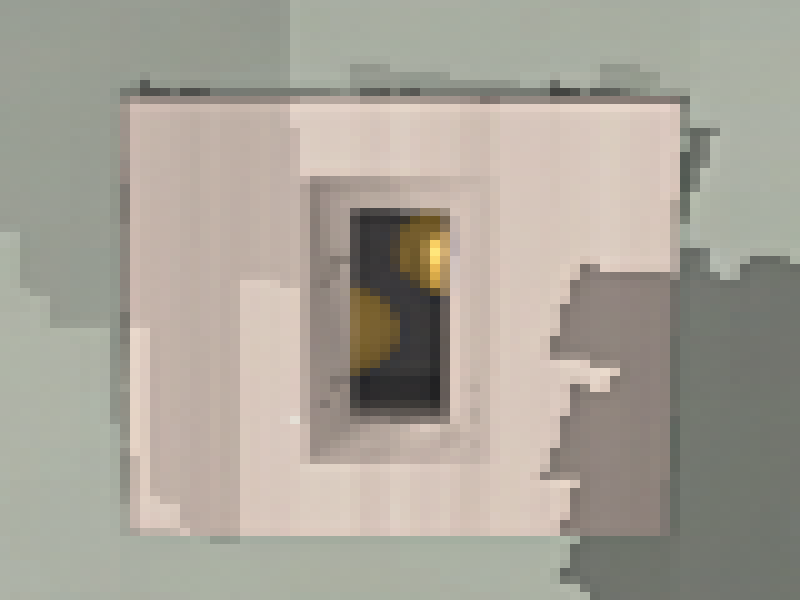

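The face measures 36.0x35.7 mm, as specified. In wrist-consistent terms that puts the centre at (0.5103,-0.1673) with yaw 8.44°. I'll move above it.

Run:
```python
from h import *
d=cams.get_image("wrist"); print(onz(d,(324.7,194.6),.066))
plan([.5103,-.1673,.117],8.44)
```

```text
[ 0.51066773 -0.16713196  0.066     ]
tool-frame shift mm [40.6  2.8 30.3] rot deg [-0.02 -0.05  0.07] az 8.51 shift after turn [40.6  2.7 30.3]
```

Request:
{"name": "carry_out", "arguments": {"rows": [{"offset": [0.02, 0.0016, 0.005], "rot": [0, 0, 0], "gripper": 0}, {"offset": [0.0206, 0.0016, 0.005], "rot": [0, 0, 0], "gripper": 0}, {"offset": [0, 0, 0.01], "rot": [0, 0, 0], "gripper": 0}, {"offset": [0, 0, 0.01], "rot": [0, 0, 0], "gripper": 0}, {"offset": [0, 0, 0], "rot": [0, 0, 0], "gripper": 0}, {"offset": [0, 0, 0], "rot": [0, 0, 0], "gripper": 0}]}}

```text
time: 7.35
position: [0.5107, -0.1699, 0.1175]
tool_rot: [-2.055, -2.376, -0.0]
ft_force: [-0.5, 0.5, 0.3]
grip_width: 0.091
```

Run:
```python
from h import *
s=ctrl.get_state(); print(s["time"],np.round(s["position"],4),np.round(s["ft_force"],1),np.round(s["torque"],2))
plan([.5105,-.1673,.066+.0435],8.44,s)
W=np.zeros((500,800,3),np.uint8)
d=cams.get_image("wrist");W[:,:450]=cv2.resize(d["img"][200:300,275:365],(450,500),interpolation=0)[:,:,::-1]
d=cams.get_image("scene");W[:350,450:]=cv2.resize(d["img"][190:260,340:410],(350,350),interpolation=0)[:,:,::-1]
cv2.imwrite("pics/w5.png",W)
```

```text
7.35 [ 0.5107 -0.1699  0.1175] [-0.5  0.5  0.3] [-0.   -0.04  0.01]
tool-frame shift mm [2.6 0.2 8. ] rot deg [ 0.   -0.   -0.16] az 8.28 shift after turn [2.6 0.2 8. ]
```

View pics/w5.png

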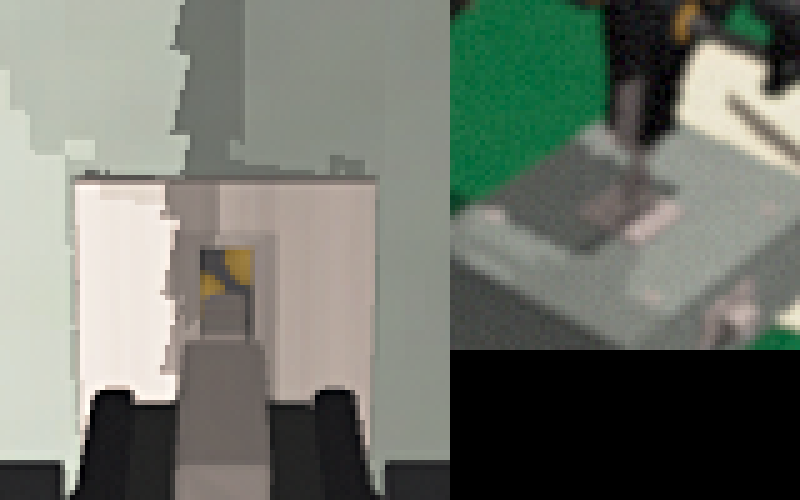

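Run:
```python
from h import *
for i in range(2):
    s=ctrl.get_state();d=cams.get_image("wrist")
    R=Ro.from_rotvec(s["tool_rot"]).as_matrix();p=np.array(s["position"]);print(s["time"],p)
    tl=lambda uv,z:(R.T@(onz(d,uv,z)-p)*1000)
    print("face far edge",tl((319.7,235.7),.066),"-> centre x -18")
    print("mouth far edge",tl((320.7,246.5),.066),"-> centre x -11.8")
    for h in(.0435,.046): print("bit foot +x edge",tl((319.2,258.8),p[2]-h+.001),"-> centre -8")
```

```text
7.45 [ 0.51088433 -0.16977738  0.11780068]
face far edge [2.07345982e+01 5.04345068e-02 5.17949106e+01] -> centre x -18
mouth far edge [13.99271537  0.65277029 51.79709217] -> centre x -11.8
bit foot +x edge [ 9.43843399 -0.24188223 42.49724588] -> centre -8
bit foot +x edge [ 8.55883748 -0.24413498 44.99749147] -> centre -8
7.5 [ 0.51091365 -0.16965413  0.11783275]
face far edge [2.06891301e+01 2.21550060e-02 5.18259266e+01] -> centre x -18
mouth far edge [13.94577794  0.62409038 51.82847868] -> centre x -11.8
bit foot +x edge [ 9.40141031 -0.27089884 42.49675297] -> centre -8
bit foot +x edge [ 8.52175017 -0.27326048 44.9970433 ] -> centre -8
```

The key needs about +1.7 mm in x and +0.4 mm in y. I'll apply that and descend gently into the chamfer.

Request:
{"name": "carry_out", "arguments": {"rows": [{"offset": [0.0017, 0.0004, 0], "rot": [0, 0, 0], "gripper": 0}, {"offset": [0, 0, 0.004], "rot": [0, 0, 0], "gripper": 0}, {"offset": [0, 0, 0.003], "rot": [0, 0, 0], "gripper": 0}, {"offset": [0, 0, 0.003], "rot": [0, 0, 0], "gripper": 0}, {"offset": [0, 0, 0.002], "rot": [0, 0, 0], "gripper": 0}, {"offset": [0, 0, 0], "rot": [0, 0, 0], "gripper": 0}]}}

```text
time: 8.3
position: [0.5107, -0.1678, 0.1053]
tool_rot: [2.054, 2.377, -0.001]
ft_force: [-0.2, -1.9, -1.4]
grip_width: 0.086
```

```bash
cat > st.py <<'E'
from h import *
import sys
s=ctrl.get_state(); print(s["time"],np.round(s["position"],4),"F",np.round(s["ft_force"],1),"T",np.round(s["torque"],2),"w",round(s["grip_width"],3))
plan([.5105,-.1673,.066-.026+.0437],8.44,s)
E
python3 st.py
python3 - <<'E'
from h import *
W=np.zeros((500,800,3),np.uint8)
d=cams.get_image("wrist");W[:,:450]=cv2.resize(d["img"][200:300,275:365],(450,500),interpolation=0)[:,:,::-1]
d=cams.get_image("scene");W[:350,450:]=cv2.resize(d["img"][190:260,340:410],(350,350),interpolation=0)[:,:,::-1]
cv2.imwrite("pics/w6.png",W)
E
```

```text
8.3 [ 0.5107 -0.1678  0.1053] F [-0.2 -1.9 -1.4] T [-0.28 -0.12 -0.01] w 0.086
tool-frame shift mm [ 0.5 -0.1 21.6] rot deg [-0.01  0.01 -0.11] az 8.33 shift after turn [ 0.5 -0.1 21.6]
```

View pics/w6.png

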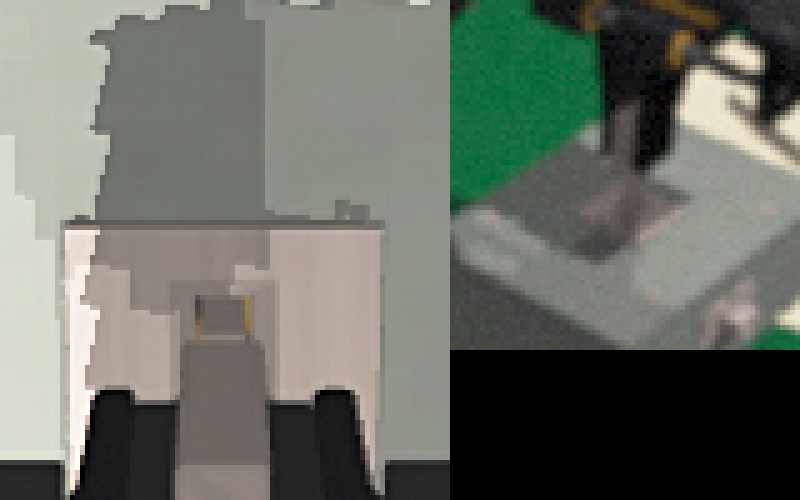

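The bit has entered the slot and is centred in u. The small -y force means it touches the +x end, so I'll ease back 0.5 mm and continue.

Request:
{"name": "carry_out", "arguments": {"rows": [{"offset": [-0.0005, 0, 0.003], "rot": [0, 0, 0], "gripper": 0}, {"offset": [0, 0, 0.002], "rot": [0, 0, 0], "gripper": 0}, {"offset": [0, 0, 0.002], "rot": [0, 0, 0], "gripper": 0}, {"offset": [0, 0, 0], "rot": [0, 0, 0], "gripper": 0}]}}

```text
time: 8.9
position: [0.5107, -0.1679, 0.0983]
tool_rot: [-2.054, -2.377, 0.0]
ft_force: [0.9, -0.3, -1.0]
grip_width: 0.087
```

```bash
python3 st.py
```

```text
8.9 [ 0.5107 -0.1679  0.0983] F [ 0.9 -0.3 -1. ] T [-0.06 -0.13  0.08] w 0.087
tool-frame shift mm [ 0.6 -0.1 14.6] rot deg [-0.02 -0.01 -0.09] az 8.35 shift after turn [ 0.6 -0.1 14.6]
```

Request:
{"name": "carry_out", "arguments": {"rows": [{"offset": [0, 0, 0.001], "rot": [0, 0, 0], "gripper": 0}, {"offset": [0, 0.0005, 0.001], "rot": [0, 0, 0], "gripper": 0}, {"offset": [0, -0.001, 0.001], "rot": [0, 0, 0], "gripper": 0}, {"offset": [0, 0.001, 0], "rot": [0, 0, 0], "gripper": 0}, {"offset": [0, -0.001, 0], "rot": [0, 0, 0], "gripper": 0}, {"offset": [0, 0.0005, 0], "rot": [0, 0, 0], "gripper": 0}]}}

```text
time: 9.65
position: [0.5102, -0.1683, 0.0956]
tool_rot: [-2.054, -2.376, 0.002]
ft_force: [-5.0, -1.4, 5.0]
grip_width: 0.086
```

```bash
python3 st.py
```

```text
9.65 [ 0.5102 -0.1683  0.0956] F [-5.  -1.4  5. ] T [-0.19  1.23  0.02] w 0.086
tool-frame shift mm [ 1.   0.5 11.9] rot deg [-0.09  0.02 -0.12] az 8.32 shift after turn [ 1.   0.4 11.9]
```

Request:
{"name": "carry_out", "arguments": {"rows": [{"offset": [0, -0.0005, 0.001], "rot": [0, 0, 0], "gripper": 0}, {"offset": [0, 0.001, 0.0005], "rot": [0, 0, 0], "gripper": 0}, {"offset": [0, -0.001, 0], "rot": [0, 0, 0], "gripper": 0}, {"offset": [0, 0.001, 0], "rot": [0, 0, 0], "gripper": 0}, {"offset": [0, -0.001, 0], "rot": [0, 0, 0], "gripper": 0}]}}

```text
time: 10.28
position: [0.5101, -0.1684, 0.0938]
tool_rot: [-2.054, -2.377, 0.001]
ft_force: [-3.0, -1.2, 2.6]
grip_width: 0.086
```

```bash
python3 st.py
```

```text
10.275 [ 0.5101 -0.1684  0.0938] F [-3.  -1.2  2.6] T [-0.34  0.65  0.03] w 0.086
tool-frame shift mm [ 1.1  0.6 10.1] rot deg [-0.03  0.02 -0.11] az 8.33 shift after turn [ 1.1  0.6 10.1]
```

Request:
{"name": "carry_out", "arguments": {"rows": [{"offset": [0, 0.001, 0.001], "rot": [0, 0, 0], "gripper": 0}, {"offset": [0, -0.001, 0.001], "rot": [0, 0, 0], "gripper": 0}, {"offset": [0, 0.001, 0.0005], "rot": [0, 0, 0], "gripper": 0}, {"offset": [0, -0.001, 0], "rot": [0, 0, 0], "gripper": 0}, {"offset": [0, 0.001, 0], "rot": [0, 0, 0], "gripper": 0}]}}

```text
time: 10.9
position: [0.5109, -0.168, 0.0914]
tool_rot: [-2.054, -2.376, 0.001]
ft_force: [-5.2, -1.0, 5.2]
grip_width: 0.09
```

```bash
python3 st.py
```

```text
10.9 [ 0.5109 -0.168   0.0914] F [-5.2 -1.   5.2] T [-0.36  1.31  0.04] w 0.09
tool-frame shift mm [ 0.7 -0.3  7.7] rot deg [-0.06 -0.   -0.11] az 8.33 shift after turn [ 0.7 -0.3  7.7]
```

Request:
{"name": "carry_out", "arguments": {"rows": [{"offset": [0, -0.0013, 0.001], "rot": [0, 0, 0], "gripper": 0}, {"offset": [0, 0.001, 0.001], "rot": [0, 0, 0], "gripper": 0}, {"offset": [0, -0.001, 0.001], "rot": [0, 0, 0], "gripper": 0}, {"offset": [0, 0.001, 0], "rot": [0, 0, 0], "gripper": 0}, {"offset": [0, -0.001, 0], "rot": [0, 0, 0], "gripper": 0}, {"offset": [0, 0.0005, 0], "rot": [0, 0, 0], "gripper": 0}]}}

```text
time: 11.65
position: [0.5112, -0.168, 0.0899]
tool_rot: [2.053, 2.376, 0.0]
ft_force: [-6.2, -0.4, 12.2]
grip_width: 0.085
```

```bash
python3 st.py
python3 - <<'E'
from h import *
W=np.zeros((500,800,3),np.uint8)
d=cams.get_image("wrist");W[:,:450]=cv2.resize(d["img"][200:300,275:365],(450,500),interpolation=0)[:,:,::-1]
d=cams.get_image("scene");W[:350,450:]=cv2.resize(d["img"][190:260,340:410],(350,350),interpolation=0)[:,:,::-1]
cv2.imwrite("pics/w7.png",W)
E
```

```text
11.65 [ 0.5112 -0.168   0.0899] F [-6.2 -0.4 12.2] T [-0.1   1.56  0.02] w 0.085
tool-frame shift mm [ 0.8 -0.6  6.2] rot deg [ 0.04  0.05 -0.09] az 8.35 shift after turn [ 0.8 -0.6  6.2]
```

View pics/w7.png

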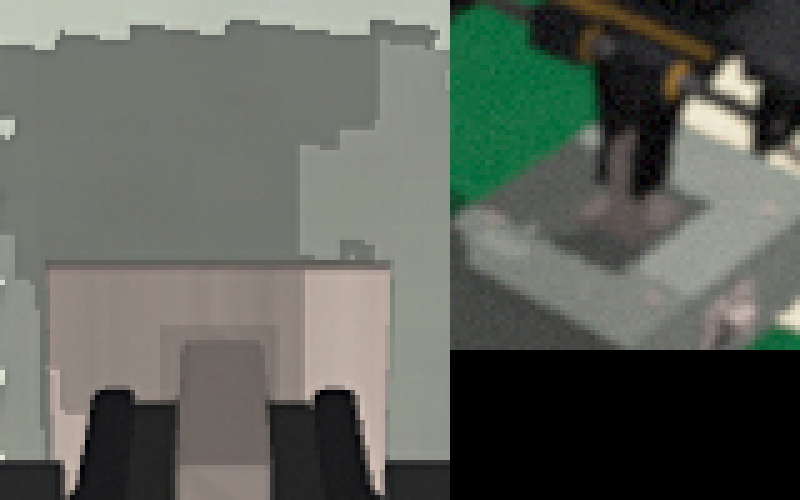

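There is no slip: the bow's lower edge is still at v=268. The force is 12 N at a pin, so I'll keep wiggling with slightly more push, re-centred.

Request:
{"name": "carry_out", "arguments": {"rows": [{"offset": [0, -0.0015, 0.0005], "rot": [0, 0, 0], "gripper": 0}, {"offset": [0, 0.0015, 0.0005], "rot": [0, 0, 0], "gripper": 0}, {"offset": [0, -0.0015, 0], "rot": [0, 0, 0], "gripper": 0}, {"offset": [0, 0.0015, 0], "rot": [0, 0, 0], "gripper": 0}, {"offset": [0, -0.0015, 0], "rot": [0, 0, 0], "gripper": 0}, {"offset": [0, 0.0007, 0], "rot": [0, 0, 0], "gripper": 0}]}}

```text
time: 12.5
position: [0.5109, -0.1678, 0.0883]
tool_rot: [2.053, 2.376, 0.002]
ft_force: [-2.7, -0.5, 6.9]
grip_width: 0.089
```

```bash
python3 st.py
```

```text
12.5 [ 0.5109 -0.1678  0.0883] F [-2.7 -0.5  6.9] T [-0.02  0.76  0.  ] w 0.089
tool-frame shift mm [ 0.6 -0.3  4.6] rot deg [ 0.12  0.02 -0.08] az 8.36 shift after turn [ 0.6 -0.3  4.6]
```

Past it. I'll keep going.

Request:
{"name": "carry_out", "arguments": {"rows": [{"offset": [0, -0.001, 0.001], "rot": [0, 0, 0], "gripper": 0}, {"offset": [0, 0.001, 0.001], "rot": [0, 0, 0], "gripper": 0}, {"offset": [0, -0.001, 0.0005], "rot": [0, 0, 0], "gripper": 0}, {"offset": [0, 0.001, 0], "rot": [0, 0, 0], "gripper": 0}, {"offset": [0, -0.0005, 0], "rot": [0, 0, 0], "gripper": 0}]}}

```text
time: 13.12
position: [0.5105, -0.1679, 0.0853]
tool_rot: [2.052, 2.376, 0.003]
ft_force: [2.5, 0.4, 1.2]
grip_width: 0.087
```

```bash
python3 st.py
```

```text
13.125 [ 0.5105 -0.1679  0.0853] F [2.5 0.4 1.2] T [ 0.08 -0.85  0.05] w 0.087
tool-frame shift mm [0.6 0.1 1.6] rot deg [ 0.15  0.01 -0.08] az 8.36 shift after turn [0.6 0.1 1.6]
```

Request:
{"name": "carry_out", "arguments": {"rows": [{"offset": [0, 0.0003, 0.001], "rot": [0, 0, 0], "gripper": 0}, {"offset": [0, 0, 0.001], "rot": [0, 0, 0], "gripper": 0}, {"offset": [0, 0, 0], "rot": [0, 0, 0], "gripper": 0}, {"offset": [0, 0, 0], "rot": [0, 0, 0], "gripper": 0}]}}

```text
time: 13.62
position: [0.5106, -0.168, 0.0836]
tool_rot: [2.053, 2.376, 0.002]
ft_force: [1.6, 0.9, 4.6]
grip_width: 0.089
```

```bash
python3 st.py;  python3 - <<'E'
from h import *
W=np.zeros((500,800,3),np.uint8)
d=cams.get_image("wrist");W[:,:450]=cv2.resize(d["img"][200:300,275:365],(450,500),interpolation=0)[:,:,::-1]
d=cams.get_image("scene");W[:350,450:]=cv2.resize(d["img"][190:260,340:410],(350,350),interpolation=0)[:,:,::-1]
cv2.imwrite("pics/w8.png",W)
E
```

```text
13.625 [ 0.5106 -0.168   0.0836] F [1.6 0.9 4.6] T [ 0.26 -0.69 -0.06] w 0.089
tool-frame shift mm [ 0.7 -0.  -0.1] rot deg [ 0.12  0.03 -0.09] az 8.35 shift after turn [ 0.7 -0.  -0.1]
```

View pics/w8.png

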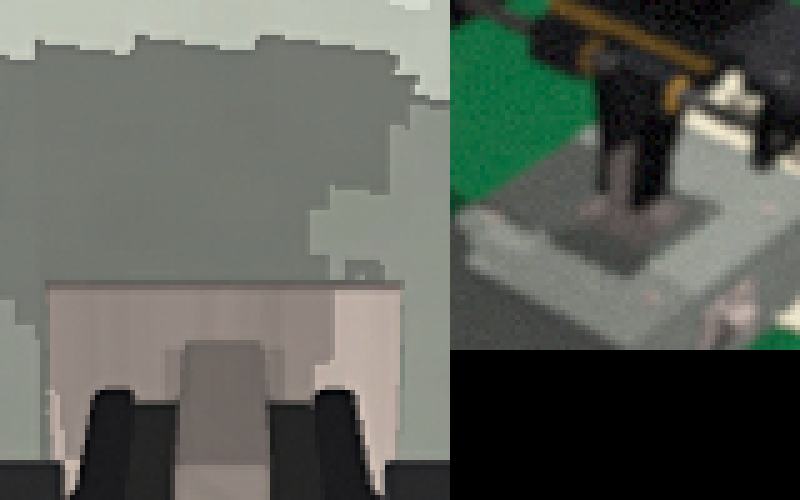

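Contact is starting, at 4.6 N at the expected depth. I'll press another 1.5 mm to confirm it stops hard.

Request:
{"name": "carry_out", "arguments": {"rows": [{"offset": [0, 0, 0.001], "rot": [0, 0, 0], "gripper": 0}, {"offset": [0, 0, 0.0005], "rot": [0, 0, 0], "gripper": 0}, {"offset": [0, 0, 0], "rot": [0, 0, 0], "gripper": 0}]}}

```text
time: 14.1
position: [0.5106, -0.168, 0.0835]
tool_rot: [2.053, 2.376, 0.0]
ft_force: [-1.0, 0.7, 15.0]
grip_width: 0.089
```

```bash
python3 st.py
```

```text
14.1 [ 0.5106 -0.168   0.0835] F [-1.   0.7 15. ] T [0.47 0.16 0.02] w 0.089
tool-frame shift mm [ 0.7 -0.  -0.2] rot deg [ 0.08  0.07 -0.09] az 8.35 shift after turn [ 0.7 -0.  -0.2]
```

This is a hard stop: 1.5 mm more command raised the force to 15 N with no motion, so the collar is down. I'll relax a little and start turning clockwise (+rz).

Request:
{"name": "carry_out", "arguments": {"rows": [{"offset": [0, 0, -0.0008], "rot": [0, 0, 0], "gripper": 0}, {"offset": [0, 0, 0], "rot": [0, 0, 5], "gripper": 0}, {"offset": [0, 0, 0], "rot": [0, 0, 5], "gripper": 0}, {"offset": [0, 0, 0], "rot": [0, 0, 5], "gripper": 0}, {"offset": [0, 0, 0], "rot": [0, 0, 0], "gripper": 0}]}}

```text
time: 14.72
position: [0.5107, -0.1683, 0.0836]
tool_rot: [2.346, 2.087, 0.001]
ft_force: [0.9, 0.2, 8.7]
grip_width: 0.086
```

```bash
cat >> st.py <<'E'
R=Ro.from_rotvec(s["tool_rot"]).as_matrix(); print("F tool",np.round(R.T@np.array(s["ft_force"]),1),"T tool",np.round(R.T@np.array(s["torque"]),2),"q",np.round(s["joint_positions"],2))
E
python3 st.py
```

```text
14.725 [ 0.5107 -0.1683  0.0836] F [0.9 0.2 8.7] T [ 0.22 -0.35 -0.03] w 0.086
tool-frame shift mm [ 0.9 -0.3 -0.1] rot deg [  0.12   0.06 -15.13] az -6.69 shift after turn [ 1.  -0.  -0.1]
F tool [ 0.3  0.9 -8.7] T tool [-0.32  0.25  0.03] q [ 0.88  0.27 -0.69  1.88  0.2   1.05 -0.01]
```

Request:
{"name": "carry_out", "arguments": {"rows": [{"offset": [0, 0, 0], "rot": [0, 0, 6], "gripper": 0}, {"offset": [0, 0, 0], "rot": [0, 0, 6], "gripper": 0}, {"offset": [0, 0, 0], "rot": [0, 0, 6], "gripper": 0}, {"offset": [0, 0, 0], "rot": [0, 0, 6], "gripper": 0}, {"offset": [0, 0, 0], "rot": [0, 0, 6], "gripper": 0}, {"offset": [0, 0, 0], "rot": [0, 0, 0], "gripper": 0}]}}

```text
time: 15.48
position: [0.5105, -0.1684, 0.0836]
tool_rot: [2.806, 1.408, 0.002]
ft_force: [0.6, 0.5, 7.9]
grip_width: 0.084
```

```bash
python3 st.py
python3 - <<'E'
from h import *
W=np.zeros((500,800,3),np.uint8)
d=cams.get_image("wrist");W[:,:450]=cv2.resize(d["img"][200:300,275:365],(450,500),interpolation=0)[:,:,::-1]
d=cams.get_image("scene");W[:350,450:]=cv2.resize(d["img"][200:270,350:420],(350,350),interpolation=0)[:,:,::-1]
cv2.imwrite("pics/w9.png",W)
E
```

```text
15.475 [ 0.5105 -0.1684  0.0836] F [0.6 0.5 7.9] T [ 0.07 -0.21  0.09] w 0.084
tool-frame shift mm [ 0.9 -0.7 -0.1] rot deg [ 1.200e-01  4.000e-02 -4.514e+01] az -36.7 shift after turn [ 1.1  0.1 -0.1]
F tool [ 0.8  0.2 -7.9] T tool [-0.12  0.18 -0.09] q [ 0.81  0.26 -0.61  1.88  0.17  1.05 -0.51]
```

View pics/w9.png

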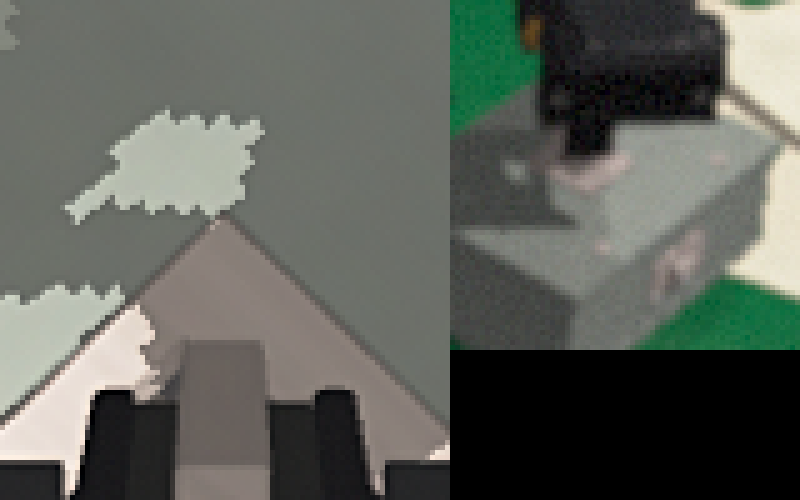

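The key turns with the gripper: the bow is unchanged in the jaws at u 311–328, and the lock face now sits 45° to it. I'll continue for the remaining 41° or so.

Request:
{"name": "carry_out", "arguments": {"rows": [{"offset": [0, 0, 0], "rot": [0, 0, 6], "gripper": 0}, {"offset": [0, 0, 0], "rot": [0, 0, 6], "gripper": 0}, {"offset": [0, 0, 0], "rot": [0, 0, 6], "gripper": 0}, {"offset": [0, 0, 0], "rot": [0, 0, 6], "gripper": 0}, {"offset": [0, 0, 0], "rot": [0, 0, 6], "gripper": 0}, {"offset": [0, 0, 0], "rot": [0, 0, 0], "gripper": 0}]}}

```text
time: 16.32
position: [0.5104, -0.1684, 0.0835]
tool_rot: [3.076, 0.634, 0.002]
ft_force: [0.8, 0.3, 10.0]
grip_width: 0.085
```

```bash
python3 st.py
```

```text
16.325 [ 0.5104 -0.1684  0.0835] F [ 0.8  0.3 10. ] T [ 0.2  -0.05  0.1 ] w 0.085
tool-frame shift mm [ 0.5 -0.9 -0.2] rot deg [ 1.100e-01  1.000e-02 -7.513e+01] az -66.69 shift after turn [ 1.   0.3 -0.2]
F tool [  0.8   0.  -10. ] T tool [ 0.17  0.13 -0.1 ] q [ 0.75  0.25 -0.54  1.89  0.15  1.04 -1.01]
```

Request:
{"name": "carry_out", "arguments": {"rows": [{"offset": [0, 0, 0], "rot": [0, 0, 5], "gripper": 0}, {"offset": [0, 0, 0], "rot": [0, 0, 5], "gripper": 0}, {"offset": [0, 0, 0], "rot": [0, 0, 4], "gripper": 0}, {"offset": [0, 0, 0], "rot": [0, 0, 0], "gripper": 0}, {"offset": [0, 0, 0], "rot": [0, 0, 0], "gripper": 0}, {"offset": [0, 0, 0], "rot": [0, 0, 0], "gripper": 0}, {"offset": [0, 0, 0], "rot": [0, 0, 0], "gripper": 0}]}}

```text
time: 17.2
position: [0.5103, -0.1684, 0.0836]
tool_rot: [3.13, 0.256, 0.002]
ft_force: [0.1, 0.5, 10.2]
grip_width: 0.088
```

```bash
python3 st.py
python3 - <<'E'
from h import *
W=np.zeros((600,800,3),np.uint8)
d=cams.get_image("wrist");W[:500,:450]=cv2.resize(d["img"][200:300,275:365],(450,500),interpolation=0)[:,:,::-1]
d=cams.get_image("scene");W[:350,450:]=cv2.resize(d["img"][200:270,350:420],(350,350),interpolation=0)[:,:,::-1]
d=cams.get_image("top");W[350:,450:]=cv2.resize(d["img"][275:345,330:428],(350,250),interpolation=0)[:,:,::-1]
cv2.imwrite("pics/w10.png",W); cv2.imwrite("pics/top10.png",d["img"][:,:,::-1])
E
```

```text
17.2 [ 0.5103 -0.1684  0.0836] F [ 0.1  0.5 10.2] T [0.16 0.   0.02] w 0.088
tool-frame shift mm [ 0.4 -1.1 -0.1] rot deg [  0.11  -0.   -89.09] az -80.65 shift after turn [ 1.1  0.4 -0.1]
F tool [  0.2  -0.5 -10.2] T tool [ 0.16  0.03 -0.02] q [ 0.73  0.24 -0.51  1.89  0.14  1.04 -1.25]
```

View pics/w10.png

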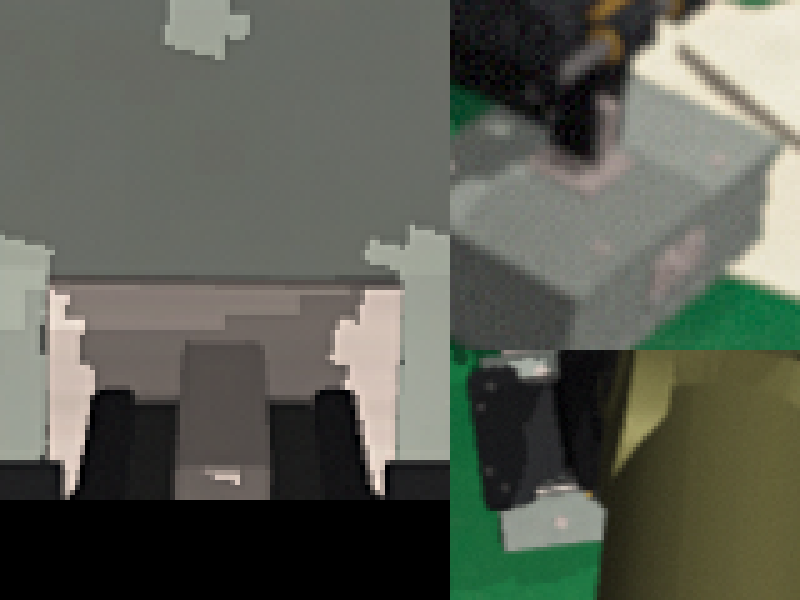

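View pics/top10.png

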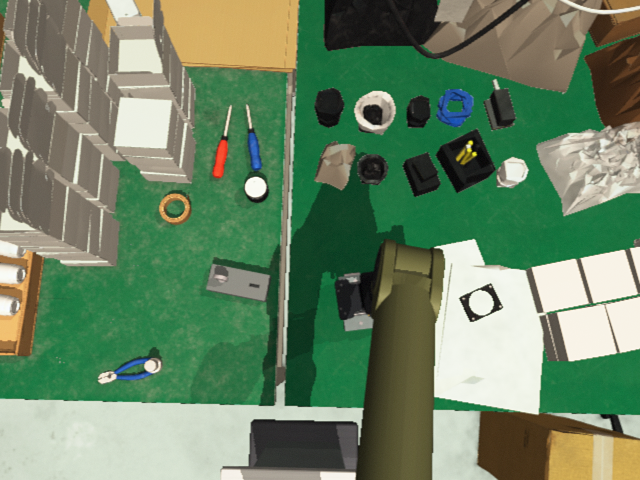

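The key is turned 89° and the bow is square in the jaws. The bolt has drawn in: the front plate at (690,255) in the crop is now flat. The puck, tape, jig and round key look unchanged. I'll hand it in.

```bash
python3 -c "
from bench import workorder
print(workorder.close_job())"; python3 st.py
```

```text
the job is handed in; nothing more can be done
None
the job is handed in; nothing more can be done
```

I slid the rectangular-bowed key fully home in the lock, turned it about 89° clockwise, and handed the job in at about 17 s with it still gripped and held turned. No verdict was reported.

**Insertion:** I wiggled the key past the pins, with no more than about 12 N of upward force in any reading there. It stopped hard at the expected depth: another 1.5 mm of command gave 15 N and no movement.

**Last checks:**
- **Grip and push:** I held about 10 N down and the jaw opening read 0.088, about 8 mm. The key had not slipped in the jaws.
- **Tilt and position:** the tool was 0.1° off vertical, and the tool centre was about 1 mm from my measured keyway centre.
- **Bolt:** it looked drawn in from the scene camera.
- **Other items:** the round-bowed key was still in its slot. The puck and tape looked unmoved, and I saw no change elsewhere, though I never firmly identified the jig.

**Disagreements and limits:**
- The top and wrist cameras differed by about 3 mm on the positions of the key and the lock. I used the wrist camera for the fit.
- I could not read the plug angle directly. With the key's play in the slot, it should be between 83° and 90°.
- The wrist torque reading was too noisy to confirm the spring torque.
- I took no reading after handing in, because the robot no longer answered.

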